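# Stamp a slide carton on face and spine, then file it

## Robot

A 6-joint arm with a two-finger parallel gripper is mounted at the origin on the work surface. World frame = base frame: x ahead of the robot, y to its left, z up, the work surface at z = 0. Lengths are in m, angles in degrees, forces in N, time in s.
With the tool pointing down it reaches from about 0.3 to 0.85 m from the base axis. Payload 4.2 kg.
Tool frame: the origin (TCP) lies at the very end of the fingers, on their centre line; the grasp point (between the pads) lies robot.grasp_offset behind it (robot.grasp_offset is the distance from the TCP to the grasp point, in m); z points along the fingers, y is the line along which they close (so a half turn about z gives the same grasp; the last joint's range is limited). The gripper opens to 91 mm and grips with 3 to 60 N. Pads are 32 mm wide; open, the fingers measure 118 mm over their backs; the gripper's body (76 mm by 178 mm) begins 60 mm behind the grasp point.
Start: joints at [-66.75, 18.312, 89.639, -0, 72.044, -1.146], TCP at [0.238, -0.524, 0.214] pointing down, gripper open.
Joint ranges: [-177.97, 177.97], [-48.28, 115.42], [12.27, 149.76], [-77.06, 257.06], [2.81, 150.46], [-146.56, 146.56]. Speed limits (degrees/s): [147.25, 147.25, 180, 180, 180, 180].

## Interface

Orientations are given as a 3x3 rotation matrix whose columns are the frame's x, y, z axes.
In Python, from plant import telemetry, imaging, finish_job, robot gives the robot as it stands. The module is installed in compiled form; this text tells all that it offers.
- The arm moves only by the tool move_arm, never from a script. Its argument "deltas" is text: rows parted by semicolons, each of 7 numbers parted by spaces: the shift along the tool's x, y, z as a fraction of full scale, then the turn, a rotation vector about the tool's x, y, z as a fraction of full scale, then the opening, from 0 (shut) to 1 (fully open). In form: tx ty tz wx wy wz jaw; .... A call has 1 to 20 rows; each row shifts and turns the commanded pose from where the row before left it, along the tool's axes as they then stand; what a row does not reach is not made up. Full scale, the value 1, is 0.4 m for a shift and 60 degrees for a turn. A row lasts 1/10 s, in which the tool goes at most 50 mm and 8.59 degrees, less where a joint would pass 70% of its speed; a pose out of reach is approached as far as the arm can. A call with a number of a shift or a turn outside -1 to 1 is refused whole. A call with a gripper value outside its range is refused whole. The fingers move at their own pace and stop on an object; the grip force is fixed at half the most. Time passes only in rows, so rows that do not move let the fingers close. It gives the time, the measured TCP pose, the force, the opening and the grip force at its end, in the units of the state.
- telemetry.observe(): the state, without advancing time (a new reading comes with each control period).
- imaging.snapshot(name): name is "scene" or "top" or "wrist"; returns a dict with "image" (420x560x3 uint8, red, green, blue), "range_z" (420x560 float32, m along the optical axis (not along the pixel's ray), 0 where there is no reading), "fx", "fy", "cx", "cy" (pixels), "cam_to_world" (4x4, takes a point from camera to world coordinates). Camera axes: x right, y down, z forward; pixel columns grow to the right and rows downward; lengths in m; the calibration is good to about 2 mm. A picture is of the moment at which its call begins.
- finish_job(): hands the job in; it is judged then, once.
The state is a dict: "t": time; "qpos": joint angles; "joint_vel": joint speeds; "tau": joint torques, N m; "ee_pos": TCP position; "tool_rot": TCP orientation; "contact_force": force on the tool from outside, world axes, zero at the start; "wrist_torque": the same for the moment, N m; "gripper_width": finger opening in m; "gripper_force": force on a finger pad.
Only numpy, scipy, OpenCV 4.12 (cv2) and the standard library are available. Lean on these libraries where they do the work, as an engineer would, in place of code of your own. Each camera call takes 0.05 s, during which the arm holds its last target. There are 200 camera calls.

## Task

Date-stamp the slide carton's paper label: press the broad labelled side flat, square and centred against the sprung stamp plate on the bracket so that the plate goes in well past half its travel and stays in for a moment, then turn the carton and stamp the labelled narrow side (the spine) in the same way. Then stand the carton upright on the floor of the filing tray, clear of the one already there. Stamp nothing else, do not ram the stamp, never tip the carton over or drop it, and leave the other things where they stand.

Things in the scene. Friction and masses are not known exactly. Their poses are not given: they have to be found in the camera images.
- carton: Loose brown cardboard slide carton, 0.25 kg, upright on the bench: 36 (its x) by 60 (its y) by 90 mm high. Origin at the centre of its underside. A white label wraps one upright corner: the broad side facing its +x and the narrow side (spine) facing its +y; it folds over the top as a 9 mm strip along those two edges. Other sides are bare. Fingers on a side keep that side off the stamp plate.
- carton_face (a point): Middle of the carton's broad labelled side: 18 mm from its axis along its +x, 48 mm above its underside.
- carton_spine (a point): Middle of the carton's narrow labelled side (spine): 30 mm from its axis along its +y, 48 mm above its underside.
- stamp: Fixed black date stamp lying on its side on a bent steel bracket. Origin on the bench under the stamp plate's front surface at rest; its x points into the stamp (the way to press), roughly away from the robot. Housing 62 mm wide, 92 mm high, from 17.5 mm behind the plate's front; bracket 80 mm wide, 100 mm high, ends 130 mm behind the plate. The bench before it is clear.
- stamp_pad (a point): Centre of the front surface of the sprung stamp plate, 48 mm above the bench: a carton standing on (or just over) the bench meets it at the right height. Plate 40 mm wide, 58 mm high. Moves with the plate.
- stamp_plate (a joint): How far the stamp plate is pressed in along the stamp's x: 0 at rest, 0.010 m at its stop; it springs back. It takes 3 N to start, 5.5 N at half travel and 8 N at the stop.
- tray: Fixed open-topped grey plastic filing tray on the bench, 150 mm (its x) by 190 mm (its y), walls 4 mm thick and 32 mm high, floor about 4 mm over the bench. Origin at the centre of its underside. Its +y part (about 130 mm of its length) is free.
- filed: Loose carton of the same kind, already standing in the tray near its -y end, with its 36 mm along the tray's y. Origin at the centre of its underside. To be left alone.
- jar: Loose capped glass jar, 60 mm across, 85 mm high. Origin at the centre of its underside. To be left alone.
- rack: Loose white plastic slide rack with four dividers, 85 x 60 mm, 45 mm high. Origin at the centre of its underside. To be left alone.
- counter: Loose white tally counter with four keys, 90 x 120 mm, 35 mm high. Origin at the centre of its underside. To be left alone.
Not all that is in view belongs to the job. Of the things that look like the tray, take the one that is farthest to the robot's right at the start.

How it is judged:
By the outcome, as a careful person would: the job done as asked, in the order asked, and still so for the second after the job is handed in, with the robot touching nothing.
It also fails if it takes over 72 s, if anything falls off the work surface, if the arm or the gripper's body presses on something with over 40 N, if the wrist force passes 120 N, or if a joint passes its speed limit or range.

## Working session

There is one attempt and no reset: what is moved stays moved. The work goes in short steps, Python scripts to look and compute and a tool call to move; the robot and the scene stay as the last step left them, time stands still between calls to the robot, and variables do not carry over. Pictures are saved under pics/ and viewed, at most 10 in all, crops included, and the job is handed in when it is done.

Besides the shell and the picture viewer there is one more tool, called after "Call:" by a JSON object that holds its "name" and its "arguments". move_arm: Moves the arm, as the interface text tells. Shift numbers are shares of 0.4 m and turn numbers shares of 60 degrees, none past 1 either way. Its arguments: {"type":"object","properties":{"deltas":{"type":"string"}},"required":["deltas"]}

```bash
mkdir -p pics
cat > h.py <<'E'
import numpy as np,cv2
from plant import telemetry,imaging,finish_job,robot
def snap(n,f=None):
    s=imaging.snapshot(n)
    np.savez('last_%s.npz'%n,**{k:np.array(v) for k,v in s.items()})
    if f: cv2.imwrite('pics/'+f,cv2.cvtColor(s['image'],cv2.COLOR_RGB2BGR))
    return s
def cloud(s):
    z=s['range_z'];v,u=np.mgrid[:z.shape[0],:z.shape[1]]
    P=np.stack([(u-s['cx'])/s['fx']*z,(v-s['cy'])/s['fy']*z,z,np.ones_like(z)],-1)@np.array(s['cam_to_world']).T
    P=P[...,:3].copy();P[z==0]=np.nan
    return P
E
python3 - <<'E'
from h import *
a=snap('top','top.png');b=snap('scene','scene.png')
print(robot.grasp_offset, telemetry.observe()['tool_rot'])
cv2.imwrite('pics/both.png',cv2.resize(np.hstack([a['image'],b['image']])[...,::-1],(800,300)))
E
```

```text
0.0188 [[ 9.10701351e-01  4.13064983e-01 -6.07487267e-04]
 [ 4.13065427e-01 -9.10700196e-01  1.45100291e-03]
 [ 4.61197203e-05 -1.57236230e-03 -9.99998763e-01]]
```

View pics/top.png

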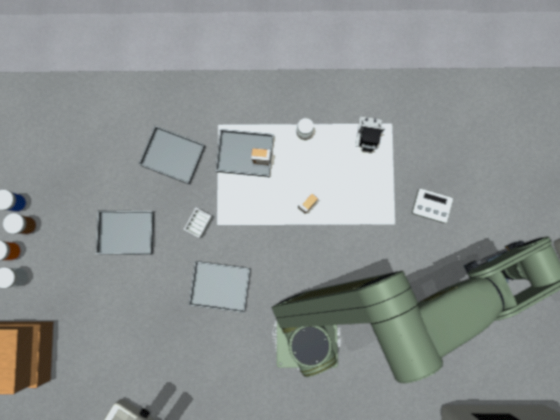

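View pics/scene.png

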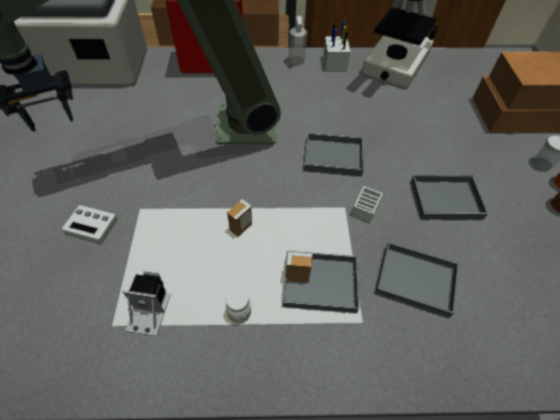

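The top view has x up and y left, with the robot base at about (305,345).

- **Carton candidates:** the loose one at (308,203), and the filed one at (261,156), which is in a tray.
- **Tray candidates:** (245,153), (172,155), (126,232) and (220,286). The farthest right is (245,153), which also holds the filed carton.
- **Stamp:** (370,133).

Next I'll check close crops and measure.

Run:
```python
from h import *
s=dict(np.load('last_top.npz'));b=dict(np.load('last_scene.npz'))
def crop(s,u0,v0,w,h,W,H): return cv2.resize(s['image'][v0:v0+h,u0:u0+w,::-1],(W,H),interpolation=cv2.INTER_CUBIC)
im=np.vstack([np.hstack([crop(s,290,185,40,30,400,300),crop(s,350,110,40,50,240,300)]),np.hstack([crop(s,212,120,70,60,350,300),crop(b,220,190,40,50,290,300)])])
cv2.imwrite('pics/crops.png',im)
P=cloud(s);np.set_printoptions(precision=4,suppress=True)
def top(n,u0,v0,u1,v1,z0,z1):
    q=P[v0:v1,u0:u1].reshape(-1,3);q=q[(q[:,2]>z0)&(q[:,2]<z1)]
    r=cv2.minAreaRect(q[:,:2].astype(np.float32));print(n,len(q),q.mean(0),r)
top('carton',295,190,325,215,.075,.1)
top('filed',245,142,278,170,.08,.11)
top('stamphousing',350,110,390,160,.084,.11)
top('bracketlike',350,110,390,160,.02,.11)
top('tray',212,120,280,182,.02,.04)
top('jar',290,110,320,145,.07,.1)
for v,u in [(345,305),(203,308),(153,245),(133,370)]: print(u,v,P[v,u])
print(s['fx'],s['cam_to_world'])
```

```text
carton 196 [ 0.447  -0.0015  0.0892] ((0.447382390499115, -0.0018720626831054688), (0.03573808819055557, 0.06082606315612793), 48.06922912597656)
filed 201 [0.6065 0.1558 0.0923] ((0.6069062948226929, 0.15595200657844543), (0.060858823359012604, 0.037406932562589645), 86.63782501220703)
stamphousing 317 [ 0.6749 -0.2187  0.0921] ((0.6735352873802185, -0.21818608045578003), (0.07836610823869705, 0.05835987254977226), 79.4986572265625)
bracketlike 542 [ 0.6677 -0.2146  0.0777] ((0.6811325550079346, -0.21927261352539062), (0.07961194962263107, 0.10792353749275208), 79.43058013916016)
tray 299 [0.6269 0.216  0.0295] ((0.6286197900772095, 0.215945303440094), (0.19183723628520966, 0.1518930196762085), 84.03767395019531)
jar 194 [0.7059 0.0043 0.0828] ((0.7071618437767029, 0.0037477687001228333), (0.05001538619399071, 0.05350649729371071), 44.54016876220703)
305 345 [-0.0009  0.0148  0.208 ]
308 203 [ 0.4412 -0.0045  0.0901]
245 153 [0.6314 0.2124 0.0041]
370 133 [ 0.6768 -0.2146  0.0949]
496.4116599062693 [[-0.0014 -0.9936  0.113   0.2372]
 [-0.9998  0.0034  0.0172  0.0837]
 [-0.0174 -0.113  -0.9934  1.7289]
 [ 0.      0.      0.      1.    ]]
```

View pics/crops.png

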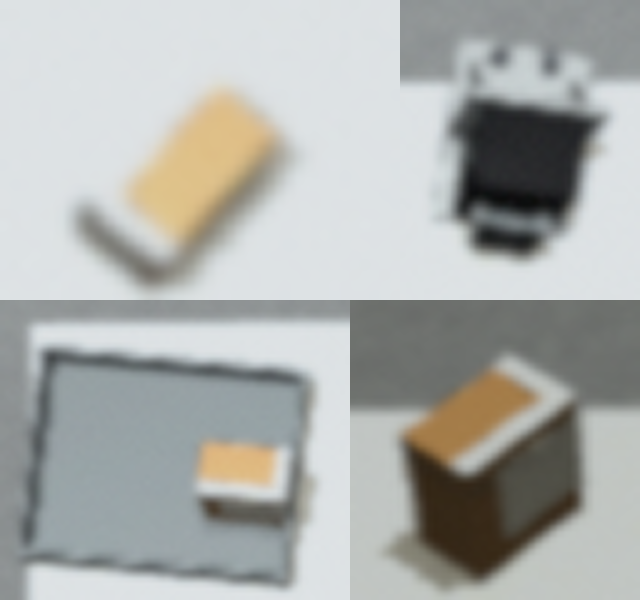

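```bash
cat >> h.py <<'E'
def plan(x,y,z,yaw=None,step=.04):
    """world TCP target -> tool-axis shift units (now), number of rows; then wz units to the yaw of tool x (mod 180)"""
    o=telemetry.observe();R=np.array(o['tool_rot']);d=R.T@(np.array([x,y,z])-o['ee_pos'])
    n=int(np.ceil(np.linalg.norm(d)/step))
    print('t %.1f'%o['t'],'pos',np.round(o['ee_pos'],4),'total',np.round(d/.4,4),'n',n,'row',np.round(d/.4/n,4))
    cy=np.degrees(np.arctan2(R[1,0],R[0,0]));print('yaw',round(cy,2),'q6',np.round(o['qpos'],1), 'tilt',np.round(R[:2,2],4))
    if yaw is not None:
        t=(-(yaw-cy)+90)%180-90;print('turn deg',round(t,2),'total wz',round(t/60,4))
E
python3 - <<'E'
from h import *
plan(.53,-.16,.30)
E
```

```text
t 0.1 pos [ 0.2373 -0.5232  0.2132] total [ 1.0414 -0.5251 -0.2161] n 12 row [ 0.0868 -0.0438 -0.018 ]
yaw 24.4 q6 [-66.7  18.3  89.7   0.   72.   -1.1] tilt [-0.0006  0.0015]
```

Call:
{"name": "move_arm", "arguments": {"deltas": "0.087 -0.044 -0.018 0 0 0 1;0.087 -0.044 -0.018 0 0 0 1;0.087 -0.044 -0.018 0 0 0 1;0.087 -0.044 -0.018 0 0 0 1;0.087 -0.044 -0.018 0 0 0 1;0.087 -0.044 -0.018 0 0 0 1;0.087 -0.044 -0.018 0 0 0 1;0.087 -0.044 -0.018 0 0 0 1;0.087 -0.044 -0.018 0 0 0 1;0.087 -0.044 -0.018 0 0 0 1;0.087 -0.044 -0.018 0 0 0 1;0.087 -0.044 -0.018 0 0 0 1;0 0 0 0 0 0 1;0 0 0 0 0 0 1"}}

```text
t: 1.5
ee_pos: [0.5305, -0.1584, 0.2998]
tool_rot: [[0.91, 0.415, -0.001], [0.415, -0.91, -0.0], [-0.001, -0.0, -1.0]]
contact_force: [-0.1, -0.1, -0.4]
gripper_width: 0.0912
gripper_force: 0.0
```

Run:
```python
from h import *
s=snap('wrist','w1.png');plan(.44,-.05,.3)
np.set_printoptions(precision=4,suppress=True)
print(s['cam_to_world'],s['fx'])
```

```text
t 1.6 pos [ 0.53   -0.1591  0.2997] total [-0.0922 -0.3413 -0.0004] n 4 row [-0.0231 -0.0853 -0.0001]
yaw 24.42 q6 [-17.9  14.   83.4  -0.   82.6  47.7] tilt [-0.0016 -0.0003]
[[ 0.4146 -0.8729 -0.2572  0.6016]
 [-0.91   -0.3981 -0.1157 -0.126 ]
 [-0.0014  0.282  -0.9594  0.4706]
 [ 0.      0.      0.      1.    ]] 370.0640097839686
```

View pics/w1.png

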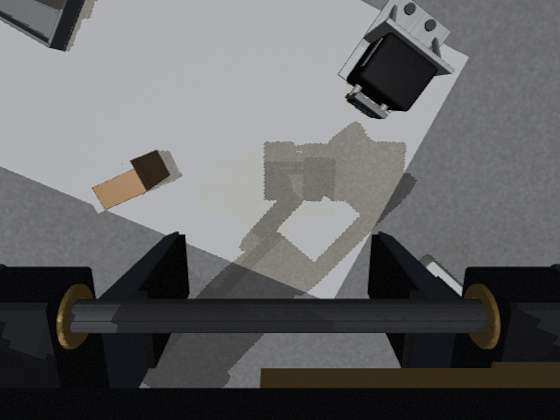

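The wrist view shows the stamp at (395,65), with its plate edge between (345,90) and (388,118). The carton is at (130,182).

```bash
python3 - <<'E'
from h import *
np.set_printoptions(precision=4,suppress=True)
s=dict(np.load('last_wrist.npz'));P=cloud(s)
def pts(u0,v0,u1,v1,z0,z1):
    q=P[v0:v1,u0:u1].reshape(-1,3);return q[(q[:,2]>z0)&(q[:,2]<z1)]
def rect(n,q): print(n,len(q),q.mean(0),cv2.minAreaRect(q[:,:2].astype(np.float32)))
rect('carton',pts(85,140,190,220,.085,.095))
rect('housing',pts(330,20,460,125,.087,.096))
q=pts(330,0,460,125,.02,.105)
rect('all',q)
for a in (-9.5,-10.5,-11.5):
  c,sn=np.cos(np.radians(a)),np.sin(np.radians(a)); X=q[:,0]*c+q[:,1]*sn; Y=-q[:,0]*sn+q[:,1]*c
  print(a,'minX pct',np.percentile(X,[0,1,3,5,10]))
x0=np.percentile(X,1)
for lo in np.arange(0,.06,.004):
  m=(X>x0+lo-.002)&(X<x0+lo+.002)
  if m.sum()>3:
    i=q[m,2]>q[m,2].max()-.008; yy=Y[m]
    print(round(lo,3),m.sum(),'z',q[m,2].min(),q[m,2].max(),'Y',yy.min(),yy.max())
E
python3 - <<'E'
import cv2
im=cv2.imread('pics/w1.png')
cv2.imwrite('pics/w1c.png',cv2.resize(im[0:130,320:470],(750,600*650//600//1-0),interpolation=cv2.INTER_CUBIC)[:600])
E
```

```text
carton 1950 [ 0.4499 -0.0057  0.0903] ((0.44845497608184814, -0.004577666521072388), (0.03603044152259827, 0.06150053068995476), 48.267982482910156)
housing 3699 [ 0.6737 -0.2206  0.0917] ((0.6732384562492371, -0.21991530060768127), (0.07872011512517929, 0.05288270115852356), 77.90904235839844)
all 6202 [ 0.6729 -0.2174  0.0823] ((0.6830094456672668, -0.22349177300930023), (0.07983005791902542, 0.10799983143806458), 81.24345397949219)
-9.5 minX pct [0.6567 0.6571 0.6583 0.6603 0.6735]
-10.5 minX pct [0.6583 0.6588 0.6599 0.6621 0.6752]
-11.5 minX pct [0.6597 0.6603 0.6615 0.6637 0.6768]
0.0 237 z 0.022185096885203148 0.07843311416394289 Y -0.10137122604095766 -0.06510337062116334
0.004 199 z 0.021659523763363442 0.07888313668178099 Y -0.10381730235955125 -0.06245578711274535
0.008 107 z 0.02393285299468728 0.07898191488779344 Y -0.10383461745292683 -0.06210083313609838
0.012 41 z 0.045867252230198 0.05387571832780019 Y -0.10616055218974008 -0.06212165601528721
0.016 381 z 0.020124323849078862 0.09057463258420761 Y -0.10528167691171073 -0.05401538101702308
0.02 504 z 0.020090896884767
[... 237 characters left out ...]
2 -0.05137553751630619
0.032 306 z 0.02274109264349905 0.09386250233014887 Y -0.11436460243469776 -0.05136952674929535
0.036 313 z 0.023864136876934228 0.09407461863485855 Y -0.11367865387073822 -0.05116011840262666
0.04 308 z 0.024244148923092346 0.09387663479108943 Y -0.11429692014437073 -0.051278485811591085
0.044 324 z 0.02017343172149988 0.09404019496575439 Y -0.11385156755895931 -0.0510556950090065
0.048 316 z 0.021746954281277986 0.09399382242907817 Y -0.11400494358123736 -0.050887169734771226
0.052 319 z 0.020532933461263836 0.09395488956682851 Y -0.11366186560310806 -0.050593687236549084
0.056 324 z 0.022694157896824663 0.0944971931859061 Y -0.11401745194100504 -0.050495718995946515
```

View pics/w1c.png

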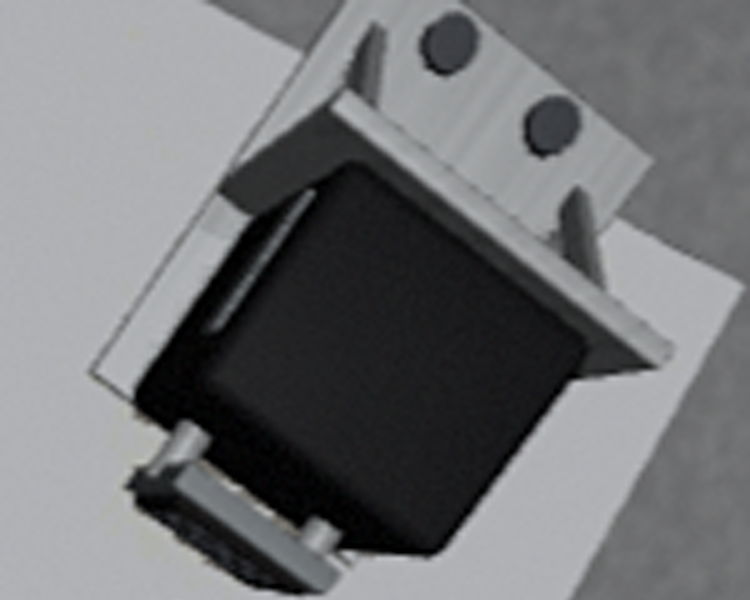

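```bash
cat > st.py <<'E'
from h import *
np.set_printoptions(precision=4,suppress=True)
s=dict(np.load('last_wrist.npz'));P=cloud(s)
q=P[0:125,330:470].reshape(-1,3);q=q[q[:,2]>.006]
a=-10.5;c,sn=np.cos(np.radians(a)),np.sin(np.radians(a))
X=q[:,0]*c+q[:,1]*sn; Y=-q[:,0]*sn+q[:,1]*c;Z=q[:,2]
def edge(m,u,v,bins,f,name):
    pu,pv=[],[]
    for b in bins:
        k=m&(abs(u-b)<.0015)
        if k.sum()>2: pu.append(b);pv.append(f(v[k]))
    p=np.polyfit(pu,pv,1);r=np.polyval(p,pu)-pv
    print(name,len(pu),'slope deg',np.degrees(p[0]),'mid',np.polyval(p,np.mean(pu)),'at',np.mean(pu),'rms',r.std())
x0=np.percentile(X,1);print('x0',x0)
m=(Z>.088)&(Z<.097)
B=np.arange(x0+.026,x0+.066,.002)
edge(m,X,Y,B,np.max,'housing +y');edge(m,X,Y,B,np.min,'housing -y')
m=(Z>.025)&(Z<.076)&(X<x0+.012)
yc=np.median(Y[m]);B=np.arange(yc-.015,yc+.0151,.002)
edge(m,Y,X,B,lambda v:np.percentile(v,5),'plate front min')
edge(m,Y,X,B,np.median,'plate front med')
m=(X<x0+.0035);k=(Z>.03)&(Z<.076)&m
print('plate front Y range',np.percentile(Y[k],[0,1,99,100]))
m=(Z>.0975);print('bracket top',m.sum(),Y[m].min(),Y[m].max(),X[m].min(),X[m].max())
edge(m,Y,X,np.arange(Y[m].min()+.004,Y[m].max()-.004,.003),np.min,'bracket front')
edge(m,Y,X,np.arange(Y[m].min()+.004,Y[m].max()-.004,.003),np.max,'bracket back')
print('plate top z',np.percentile(Z[X<x0+.005],99.5))
E
python3 st.py
```

```text
x0 0.6588299910378754
housing +y 21 slope deg 4.399207373705679 mid -0.06411634130494348 at 0.7048299910378754 rms 0.001725216102509291
housing -y 21 slope deg 1.648836272281627 mid -0.12559825988542445 at 0.7048299910378754 rms 0.0004467762054772162
plate front min 16 slope deg 2.9832700767253484 mid 0.6589328330945923 at -0.08965597889200563 rms 0.0007162393921109981
plate front med 16 slope deg 5.74165927001205 mid 0.6597048968436086 at -0.08965597889200563 rms 0.0012851147515885765
plate front Y range [-0.1147 -0.1131 -0.0762 -0.0759]
bracket top 548 -0.134412230566632 -0.054925678405741224 0.7255909621554695 0.7320669488046276
bracket front 24 slope deg -0.8828046012467211 mid 0.7262520878781112 at -0.09591223056663199 rms 0.00016974182633328015
bracket back 24 slope deg -0.8279662375814779 mid 0.7311485918450287 at -0.09591223056663199 rms 0.0003229721900742258
plate top z 0.07856313384919711
```

Run:
```python
from h import *
plan(.446,-.0062,.15,48.2)
```

```text
t 1.6 pos [ 0.53   -0.1591  0.2997] total [-0.0327 -0.4346  0.3745] n 6 row [-0.0054 -0.0724  0.0624]
yaw 24.42 q6 [-17.9  14.   83.4  -0.   82.6  47.7] tilt [-0.0016 -0.0003]
turn deg -23.78 total wz -0.3964
```

Call:
{"name": "move_arm", "arguments": {"deltas": "-0.005 -0.072 0.062 0 0 0 1;-0.005 -0.072 0.062 0 0 0 1;-0.005 -0.072 0.062 0 0 0 1;-0.006 -0.073 0.063 0 0 0 1;-0.006 -0.073 0.063 0 0 0 1;-0.006 -0.073 0.063 0 0 0 1;0 0 0 0 0 -0.1 1;0 0 0 0 0 -0.1 1;0 0 0 0 0 -0.1 1;0 0 0 0 0 -0.096 1;0 0 0 0 0 0 1;0 0 0 0 0 0 1"}}

```text
t: 2.75
ee_pos: [0.4462, -0.0067, 0.1503]
tool_rot: [[0.67, 0.743, -0.0], [0.743, -0.67, -0.0], [-0.0, -0.0, -1.0]]
contact_force: [-1.0, 0.0, -0.2]
gripper_width: 0.091
gripper_force: 0.0
```

Run:
```python
from h import *
plan(.446,-.0062,.036,48.2)
s=snap('wrist','w2.png');P=cloud(s)
q=P.reshape(-1,3);q=q[(abs(q[:,2]-.09)<.004)&(np.hypot(q[:,0]-.448,q[:,1]+.004)<.05)]
print(len(q),cv2.minAreaRect(q[:,:2].astype(np.float32)))
```

```text
t 2.8 pos [ 0.4462 -0.0067  0.1503] total [ 0.0007 -0.0012  0.2857] n 3 row [ 0.0002 -0.0004  0.0952]
yaw 47.95 q6 [ -2.3  10.  111.2  -0.   58.9  39.7] tilt [-0.0003 -0.0003]
turn deg -0.25 total wz -0.0042
4852 ((0.4486551582813263, -0.004408620297908783), (0.03657938167452812, 0.060280878096818924), 48.35169219970703)
```

View pics/w2.png

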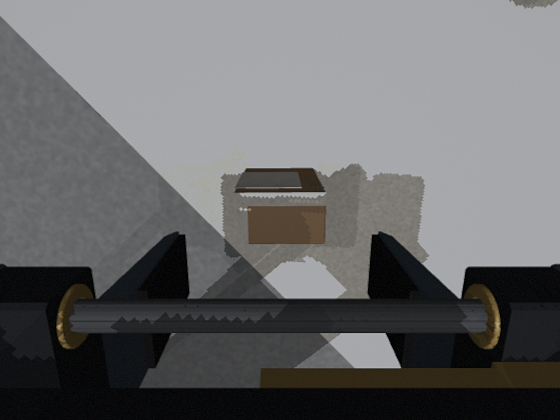

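The wrist view confirms the choice. The broad label faces away, along tool +x (270,180), and the strip folds over the far and left edges, so the spine is on the left. Next I descend and grip the narrow sides.

Call:
{"name": "move_arm", "arguments": {"deltas": "0.001 0 0.09 0 0 -0.004 1;0 0 0.09 0 0 0 1;0 0 0.07 0 0 0 1;0 0 0.035 0 0 0 1;0 0 0 0 0 0 1;0 0 0 0 0 0 0.55;0 0 0 0 0 0 0.55;0 0 0 0 0 0 0.55;0 0 0 0 0 0 0.55;0 0 0 0 0 0 0.55;0 0 0 0 0 0 0.55"}}

```text
t: 3.9
ee_pos: [0.4476, -0.0056, 0.037]
tool_rot: [[0.664, 0.748, 0.002], [0.748, -0.664, -0.0], [0.001, 0.001, -1.0]]
contact_force: [-0.4, -0.9, 6.1]
gripper_width: 0.0598
gripper_force: 30.0
```

Call:
{"name": "move_arm", "arguments": {"deltas": "0 0 -0.012 0 0 0 0.55;0 0 -0.013 0 0 0 0.55;0 0 0 0 0 0 0.55"}}

```text
t: 4.2
ee_pos: [0.4472, -0.0055, 0.0468]
tool_rot: [[0.664, 0.748, 0.001], [0.748, -0.664, -0.0], [0.001, 0.001, -1.0]]
contact_force: [-0.7, -0.0, -1.6]
gripper_width: 0.0603
gripper_force: 30.0
```

Run:
```python
from h import *
plan(.5861,-.2062,.0465,-9.65)
```

```text
t 4.2 pos [ 0.4472 -0.0055  0.0468] total [-0.1446  0.5927  0.0012] n 7 row [-0.0207  0.0847  0.0002]
yaw 48.4 q6 [ -2.2  17.7 119.2  -0.   43.1  39.4] tilt [ 0.0009 -0.0001]
turn deg 58.05 total wz 0.9674
```

Call:
{"name": "move_arm", "arguments": {"deltas": "0 0 0 0 0 0.05 0.55;0 0 0 0 0 0.1 0.55;0 0 0 0 0 0.1 0.55;0 0 0 0 0 0.1 0.55;0 0 0 0 0 0.1 0.55;0 0 0 0 0 0.1 0.55;0 0 0 0 0 0.1 0.55;0 0 0 0 0 0.1 0.55;0 0 0 0 0 0.1 0.55;0 0 0 0 0 0.067 0.55;0 0 0 0 0 0.05 0.55;0 0 0 0 0 0 0.55;0 0 0 0 0 0 0.55"}}

```text
t: 5.5
ee_pos: [0.4468, -0.0055, 0.0462]
tool_rot: [[0.986, -0.166, -0.0], [-0.166, -0.986, -0.0], [-0.0, 0.0, -1.0]]
contact_force: [-0.1, -0.8, -2.0]
gripper_width: 0.0598
gripper_force: 30.0
```

Run:
```python
from h import *
plan(.5861,-.2062,.0465,-9.65)
```

```text
t 5.5 pos [ 0.4468 -0.0055  0.0462] total [ 0.4267  0.4369 -0.0008] n 7 row [ 0.061   0.0624 -0.0001]
yaw -9.56 q6 [ -2.2  17.8 119.2  -0.   43.1  97.4] tilt [-0.0004 -0.0001]
turn deg 0.09 total wz 0.0016
```

Call:
{"name": "move_arm", "arguments": {"deltas": "0.03 0.03 0 0 0 0.001 0.55;0.06 0.062 0 0 0 0 0.55;0.06 0.062 0 0 0 0 0.55;0.06 0.062 0 0 0 0 0.55;0.06 0.062 0 0 0 0 0.55;0.06 0.062 0 0 0 0 0.55;0.06 0.062 0 0 0 0 0.55;0.036 0.035 0 0 0 0 0.55;0 0 0.007 0 0 0 0.55;0 0 0.006 0 0 0 0.55;0 0 0 0 0 0 0.55"}}

```text
t: 6.6
ee_pos: [0.5843, -0.2059, 0.0402]
tool_rot: [[0.986, -0.168, -0.002], [-0.168, -0.986, 0.001], [-0.003, -0.001, -1.0]]
contact_force: [1.1, -0.1, -1.5]
gripper_width: 0.0598
gripper_force: 30.0
```

Run:
```python
from h import *
plan(.5861,-.2062,.0415,-9.65)
np.set_printoptions(precision=4,suppress=True)
s=snap('wrist','w3.png');P=cloud(s);q=P.reshape(-1,3)
a=np.radians(-9.65);c,n=np.cos(a),np.sin(a)
X=q[:,0]*c+q[:,1]*n;Y=-q[:,0]*n+q[:,1]*c;Z=q[:,2]
o=telemetry.observe()['ee_pos'];tx,ty=o[0]*c+o[1]*n,-o[0]*n+o[1]*c
X-=tx;Y-=ty
for lo in np.arange(-.03,.12,.003):
  m=(X>lo)&(X<lo+.003)&(abs(Y)<.1)&(Z>.06)&(Z<.108)
  if m.sum()>5: print(round(lo,3),m.sum(),np.percentile(Y[m],[0,2,98,100]),'z',np.percentile(Z[m],[2,50,98]))
m=(X>.03)&(abs(Y)<.04)&(Z>.03)&(Z<.077);print('plate front X',np.percentile(X[m],[0,1,5,20]))
```

```text
t 6.6 pos [ 0.5843 -0.2059  0.0402] total [ 0.0046  0.     -0.0032] n 1 row [ 0.0046  0.     -0.0032]
yaw -9.66 q6 [-20.5  30.9  96.4   0.   52.9  79.2] tilt [-0.0025  0.001 ]
turn deg -0.01 total wz -0.0002
-0.018 582 [-0.0348 -0.0342  0.0322  0.0325] z [0.0922 0.0935 0.1041]
-0.015 1326 [-0.0348 -0.0343  0.0321  0.0325] z [0.0924 0.0936 0.1038]
-0.012 1375 [-0.0348 -0.0345  0.0322  0.0326] z [0.0924 0.0936 0.1043]
-0.009 1444 [-0.0349 -0.0345  0.0321  0.0324] z [0.0923 0.0936 0.1062]
-0.006 958 [-0.035  -0.0346  0.0322  0.0325] z [0.0925 0.0939 0.1064]
-0.003 166 [-0.035  -0.0348  0.0323  0.0325] z [0.0959 0.1023 0.1077]
-0.0 91 [-0.0349 -0.0348  0.0322  0.0323] z [0.1008 0.105  0.1079]
0.003 32 [-0.0348 -0.0348  0.0324  0.0324] z [0.1047 0.1068 0.1079]
0.009 696 [-0.0345 -0.0312  0.0284  0.032 ] z [0.0926 0.0937 0.0955]
0.012 1851 [-0.0348 -0.0345  0.0321  0.0324] z [0.0685 0.0938 0.097 ]
0.015 3672 [-0.0442 -0.0422  0.0399  0.0417] z [0.063  0.0934 0.1026]
0.018 6055 [-0.0317 -0.0296  0.0277  0.0294] z [0.061  0.0813 0.0943]
0.045 262 [-0.0179 -0.0173  0.0152  0.0158] z [0.0719 0
[... 607 characters left out ...]
0.03  ] z [0.0904 0.0921 0.0934]
0.081 2143 [-0.0322 -0.03    0.0277  0.0298] z [0.0905 0.0921 0.0934]
0.084 1995 [-0.032  -0.0301  0.028   0.0299] z [0.0903 0.0921 0.0935]
0.087 2175 [-0.032  -0.03    0.0278  0.0298] z [0.0904 0.0921 0.0934]
0.09 2168 [-0.032  -0.03    0.0279  0.0299] z [0.0905 0.0921 0.0934]
0.093 2241 [-0.032 -0.03   0.028  0.03 ] z [0.0904 0.0921 0.0934]
0.096 2254 [-0.0322 -0.0301  0.028   0.0301] z [0.0904 0.0921 0.0935]
0.099 2342 [-0.0321 -0.0302  0.0278  0.0298] z [0.0904 0.0921 0.0935]
0.102 2401 [-0.0323 -0.03    0.0279  0.0299] z [0.0903 0.092  0.0934]
0.105 442 [-0.0322 -0.0305  0.0287  0.03  ] z [0.0894 0.0919 0.0932]
plate front X [0.0467 0.047  0.0474 0.0512]
```

View pics/w3.png

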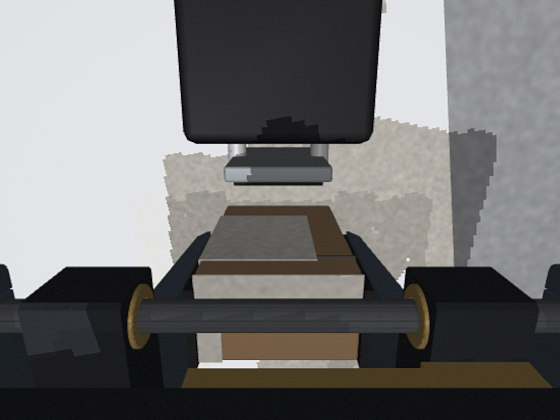

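The carton is square to the plate and centred on it. The plate edge is at (278,175), the carton face is below it, and the gap is about 27 mm. I'll approach slowly.

Call:
{"name": "move_arm", "arguments": {"deltas": "0.0125 0 0.002 0 0 0 0.55;0.0125 0 0 0 0 0 0.55;0.0125 0 0 0 0 0 0.55;0.01 0 0 0 0 0 0.55;0.005 0 0 0 0 0 0.55;0 0 0 0 0 0 0.55;0 0 0 0 0 0 0.55"}}

```text
t: 7.35
ee_pos: [0.6061, -0.21, 0.0403]
tool_rot: [[0.986, -0.168, -0.0], [-0.168, -0.986, 0.0], [-0.0, 0.0, -1.0]]
contact_force: [-0.5, 0.8, -1.4]
gripper_width: 0.0598
gripper_force: 30.0
```

Run:
```python
from h import *
o=telemetry.observe();plan(.6117,-.2105,.0395,-9.65);print(o['contact_force'])
```

```text
t 7.3 pos [ 0.6061 -0.21    0.0403] total [ 0.014  -0.0011  0.0019] n 1 row [ 0.014  -0.0011  0.0019]
yaw -9.68 q6 [-20.1  32.4  93.3  -0.   54.3  79.6] tilt [-0.0004  0.    ]
turn deg -0.03 total wz -0.0005
[-0.54283371  0.76138815 -1.37895318]
```

Call:
{"name": "move_arm", "arguments": {"deltas": "0.005 0 0.001 0 0 0 0.55;0.005 0 0.001 0 0 0 0.55;0 0 0 0 0 0 0.55;0 0 0 0 0 0 0.55"}}

```text
t: 7.75
ee_pos: [0.6102, -0.2107, 0.0395]
tool_rot: [[0.986, -0.168, -0.0], [-0.168, -0.986, -0.0], [-0.0, 0.0, -1.0]]
contact_force: [-0.7, -0.7, -1.4]
gripper_width: 0.0601
gripper_force: 30.0
```

Call:
{"name": "move_arm", "arguments": {"deltas": "0.005 0 0 0 0 0 0.55;0 0 0 0 0 0 0.55;0 0 0 0 0 0 0.55"}}

```text
t: 8.05
ee_pos: [0.6114, -0.2109, 0.0395]
tool_rot: [[0.986, -0.168, -0.002], [-0.168, -0.986, 0.0], [-0.002, -0.0, -1.0]]
contact_force: [-3.1, 1.0, -0.2]
gripper_width: 0.06
gripper_force: 30.0
```

Call:
{"name": "move_arm", "arguments": {"deltas": "0.005 0 0 0 0 0 0.55;0 0 0 0 0 0 0.55;0 0 0 0 0 0 0.55"}}

```text
t: 8.35
ee_pos: [0.6136, -0.2113, 0.0394]
tool_rot: [[0.986, -0.168, -0.001], [-0.168, -0.986, 0.0], [-0.001, -0.0, -1.0]]
contact_force: [-4.5, 0.2, 0.2]
gripper_width: 0.06
gripper_force: 30.0
```

Call:
{"name": "move_arm", "arguments": {"deltas": "0.005 0 0 0 0 0 0.55;0.005 0 0 0 0 0 0.55;0 0 0 0 0 0 0.55;0 0 0 0 0 0 0.55"}}

```text
t: 8.75
ee_pos: [0.6173, -0.2119, 0.0394]
tool_rot: [[0.986, -0.168, -0.002], [-0.168, -0.986, 0.0], [-0.002, -0.0, -1.0]]
contact_force: [-6.1, -0.6, 0.8]
gripper_width: 0.0601
gripper_force: 30.0
```

Call:
{"name": "move_arm", "arguments": {"deltas": "0.003 0 0 0 0 0 0.55;0 0 0 0 0 0 0.55;0 0 0 0 0 0 0.55;0 0 0 0 0 0 0.55;0 0 0 0 0 0 0.55;0 0 0 0 0 0 0.55"}}

```text
t: 9.35
ee_pos: [0.6182, -0.212, 0.0394]
tool_rot: [[0.986, -0.168, -0.002], [-0.168, -0.986, 0.001], [-0.003, -0.0, -1.0]]
contact_force: [-6.7, 1.4, 1.5]
gripper_width: 0.06
gripper_force: 30.0
```

Call:
{"name": "move_arm", "arguments": {"deltas": "0.002 0 0 0 0 0 0.55;0 0 0 0 0 0 0.55;0 0 0 0 0 0 0.55;0 0 0 0 0 0 0.55;0 0 0 0 0 0 0.55;0 0 0 0 0 0 0.55;0 0 0 0 0 0 0.55;0 0 0 0 0 0 0.55"}}

```text
t: 10.15
ee_pos: [0.6189, -0.2122, 0.0394]
tool_rot: [[0.986, -0.168, -0.003], [-0.168, -0.986, 0.001], [-0.003, -0.0, -1.0]]
contact_force: [-6.8, 0.7, 1.5]
gripper_width: 0.0598
gripper_force: 30.0
```

Run:
```python
from h import *
np.set_printoptions(precision=4,suppress=True)
s=snap('wrist','w4.png');P=cloud(s);q=P.reshape(-1,3)
a=np.radians(-9.65);c,n=np.cos(a),np.sin(a)
X=q[:,0]*c+q[:,1]*n;Y=-q[:,0]*n+q[:,1]*c;Z=q[:,2]
o=telemetry.observe()['ee_pos'];tx,ty=o[0]*c+o[1]*n,-o[0]*n+o[1]*c
print(o,telemetry.observe()['contact_force'],'pad ref x',.6585)
X-=tx;Y-=ty
for lo in np.arange(.008,.045,.002):
  m=(X>lo)&(X<lo+.002)&(abs(Y)<.03)&(Z>.06)&(Z<.108)
  if m.sum()>5: print(round(lo,3),m.sum(),np.percentile(Y[m],[2,98]),'z',np.percentile(Z[m],[2,50,98]))
m=(Z>.087)&(Z<.094)&(X>.03)&(abs(Y)<.02);print('housing front',X[m].min())
```

```text
[ 0.6189 -0.2121  0.0395] [-7.264   1.4513  2.1792] pad ref x 0.6585
0.01 553 [-0.0285  0.0279] z [0.0918 0.0929 0.094 ]
0.012 877 [-0.0291  0.029 ] z [0.0919 0.093  0.0947]
0.014 885 [-0.0288  0.0291] z [0.0919 0.093  0.0943]
0.016 854 [-0.0289  0.0282] z [0.0917 0.093  0.0942]
0.018 4228 [-0.029  0.028] z [0.0668 0.0854 0.0937]
0.02 559 [-0.021   0.0281] z [0.0676 0.0773 0.0935]
0.022 467 [-0.0194  0.0185] z [0.076  0.0771 0.0782]
0.024 216 [-0.0193  0.0183] z [0.0763 0.0773 0.0782]
0.03 584 [-0.0283  0.0273] z [0.0901 0.0912 0.0923]
0.032 838 [-0.0284  0.028 ] z [0.0908 0.092  0.0931]
0.034 959 [-0.0286  0.0282] z [0.0907 0.0921 0.0933]
0.036 974 [-0.0287  0.0284] z [0.0908 0.0921 0.0933]
0.038 990 [-0.0287  0.0282] z [0.0907 0.0921 0.0934]
0.04 1005 [-0.0286  0.0282] z [0.0908 0.0921 0.0934]
0.042 1006 [-0.0288  0.0282] z [0.0908 0.0921 0.0933]
0.044 1010 [-0.0286  0.0281] z [0.0908 0.0921 0.0933]
housing front 0.030106341599253073
```

Call:
{"name": "move_arm", "arguments": {"deltas": "-0.01 0 0 0 0 0 0.55;-0.02 0 0 0 0 0 0.55;-0.06 0 0 0 0 0 0.55;-0.08 0 0 0 0 0 0.55;-0.07 0 0 0 0 0 0.55;-0.03 0 0 0 0 0 0.55;0 0 0 0 0 0 0.55;0 0 0.003 0 0 0 0.55;0 0 0.002 0 0 0 0.55;0 0 0 0 0 0 0.55;0 0 0 0 0 0 0.55"}}

```text
t: 11.3
ee_pos: [0.5143, -0.1944, 0.0373]
tool_rot: [[0.986, -0.168, 0.0], [-0.168, -0.986, -0.0], [0.0, 0.0, -1.0]]
contact_force: [-0.7, -0.1, -2.5]
gripper_width: 0.0598
gripper_force: 30.0
```

Call:
{"name": "move_arm", "arguments": {"deltas": "0 0 0.001 0 0 0 0.55;0 0 0.001 0 0 0 0.55;0 0 0 0 0 0 0.55;0 0 0 0 0 0 0.55"}}

```text
t: 11.7
ee_pos: [0.514, -0.1943, 0.0371]
tool_rot: [[0.986, -0.168, 0.001], [-0.168, -0.986, -0.0], [0.001, 0.0, -1.0]]
contact_force: [0.4, -0.1, -0.2]
gripper_width: 0.0599
gripper_force: 30.0
```

Call:
{"name": "move_arm", "arguments": {"deltas": "0 0 0 0 0 0 0.75;0 0 0 0 0 0 0.8;0 0 0 0 0 0 1;0 0 0 0 0 0 1;0 0 -0.03 0 0 0 1;0 0 -0.08 0 0 0 1;0 0 -0.1 0 0 0 1;0 0 -0.05 0 0 0 1;0 0 0 0 0 -0.12 1;0 0 0 0 0 -0.12 1;0 0 0 0 0 -0.12 1;0 0 0 0 0 -0.12 1;0 0 0 0 0 -0.12 1;0 0 0 0 0 -0.12 1"}}

```text
t: 13.1
ee_pos: [0.5136, -0.1943, 0.1417]
tool_rot: [[0.831, 0.556, 0.001], [0.556, -0.831, -0.0], [0.0, 0.001, -1.0]]
contact_force: [-0.2, 0.1, -0.1]
gripper_width: 0.0908
gripper_force: 0.0
```

Call:
{"name": "move_arm", "arguments": {"deltas": "0 0 0 0 0 -0.12 1;0 0 0 0 0 -0.12 1;0 0 0 0 0 -0.12 1;0 0 0 0 0 -0.12 1;0 0 0 0 0 -0.12 1;0 0 0 0 0 -0.12 1;0 0 0 0 0 -0.06 1;0 0 0 0 0 0 1;0 0 0 0 0 0 1"}}

```text
t: 14.0
ee_pos: [0.5137, -0.1942, 0.1413]
tool_rot: [[0.17, 0.986, 0.001], [0.986, -0.17, -0.0], [-0.0, 0.001, -1.0]]
contact_force: [0.0, -0.0, -0.2]
gripper_width: 0.0908
gripper_force: 0.0
```

Run:
```python
from h import *
s=snap('wrist','w5.png');P=cloud(s)
q=P.reshape(-1,3);q=q[(abs(q[:,2]-.09)<.004)&(np.hypot(q[:,0]-.5156,q[:,1]+.1946)<.045)]
r=cv2.minAreaRect(q[:,:2].astype(np.float32));print(len(q),r)
plan(r[0][0],r[0][1],.036,80.35)
```

```text
5091 ((0.5154333114624023, -0.19504503905773163), (0.06032757833600044, 0.03615880385041237), 80.42131805419922)
t 14.1 pos [ 0.5137 -0.1943  0.1412] total [-0.0012  0.0045  0.2631] n 3 row [-0.0004  0.0015  0.0877]
yaw 80.25 q6 [-21.9  19.2  99.4  -0.   61.3 -12.2] tilt [ 0.0006 -0.0003]
turn deg -0.1 total wz -0.0017
```

Call:
{"name": "move_arm", "arguments": {"deltas": "-0.001 0.0045 0.08 0 0 -0.0017 1;0 0 0.09 0 0 0 1;0 0 0.065 0 0 0 1;0 0 0.028 0 0 0 1;0 0 0 0 0 0 1;0 0 0 0 0 0 0.6;0 0 0 0 0 0 0.3;0 0 0 0 0 0 0.3;0 0 0 0 0 0 0.3;0 0 0 0 0 0 0.3;0 0 0 0 0 0 0.3;0 0 0 0 0 0 0.3;0 0 0 0 0 0 0.3;0 0 0 0 0 0 0.3"}}

```text
t: 15.45
ee_pos: [0.5156, -0.195, 0.0356]
tool_rot: [[0.166, 0.986, 0.001], [0.986, -0.166, -0.0], [-0.0, 0.001, -1.0]]
contact_force: [0.6, -1.1, 0.2]
gripper_width: 0.036
gripper_force: 30.0
```

Call:
{"name": "move_arm", "arguments": {"deltas": "0 0 -0.012 0 0 0 0.3;0 0 -0.012 0 0 0 0.3;0 0 0 0 0 0.05 0.3;0 0 0 0 0 0.1 0.3;0 0 0 0 0 0.1 0.3;0 0 0 0 0 0.1 0.3;0 0 0 0 0 0.1 0.3;0 0 0 0 0 0.1 0.3;0 0 0 0 0 0.1 0.3;0 0 0 0 0 0.1 0.3;0 0 0 0 0 0.1 0.3;0 0 0 0 0 0.1 0.3;0 0 0 0 0 0.1 0.3;0 0 0 0 0 0.1 0.3;0 0 0 0 0 0.1 0.3;0 0 0 0 0 0.1 0.3;0 0 0 0 0 0.1 0.3;0 0 0 0 0 0.1 0.3;0 0 0 0 0 0.05 0.3;0 0 0 0 0 0 0.3"}}

```text
t: 17.45
ee_pos: [0.5151, -0.1949, 0.0453]
tool_rot: [[0.963, -0.268, -0.0], [-0.268, -0.963, -0.0], [-0.0, 0.0, -1.0]]
contact_force: [-0.8, 0.3, -1.7]
gripper_width: 0.0359
gripper_force: 30.0
```

```bash
cat > chk.py <<'E'
from h import *
np.set_printoptions(precision=4,suppress=True)
o=telemetry.observe();p=o['ee_pos'];print(p,o['contact_force'],o['gripper_width'])
plan(*p,-9.65)
s=snap('wrist','w6.png');P=cloud(s);q=P.reshape(-1,3)
a=np.radians(-9.65);c,n=np.cos(a),np.sin(a)
tx,ty=p[0]*c+p[1]*n,-p[0]*n+p[1]*c
X=q[:,0]*c+q[:,1]*n-tx;Y=-q[:,0]*n+q[:,1]*c-ty;Z=q[:,2]
for lo in list(np.arange(-.03,.05,.004))+list(np.arange(.05,.19,.006)):
  m=(X>lo)&(X<lo+.003)&(abs(Y)<.05)&(Z>.06)&(Z<.108)
  if m.sum()>5: print(round(lo,3),m.sum(),np.percentile(Y[m],[2,98]),'z',np.percentile(Z[m],[2,50,98]))
m=(X>.038)&(abs(Y)<.03)&(Z>.03)&(Z<.077);print('plate front X',np.percentile(X[m],[0,1,5,20]))
E
python3 chk.py
```

```text
[ 0.5151 -0.1949  0.0453] [-0.8426  0.331  -1.7061] 0.03593892369015136
t 17.4 pos [ 0.5151 -0.1949  0.0453] total [0. 0. 0.] n 0 row [nan nan nan]
yaw -15.57 q6 [-21.9  25.4 105.9  -0.   48.8  83.7] tilt [-0.0002 -0.    ]
turn deg -5.92 total wz -0.0986
-0.022 35 [-0.0204 -0.0014] z [0.0987 0.0998 0.101 ]
-0.018 668 [-0.0206  0.018 ] z [0.0987 0.1001 0.1019]
-0.014 831 [-0.0212  0.0213] z [0.099  0.1002 0.1042]
-0.01 867 [-0.0216  0.0211] z [0.0989 0.1002 0.1058]
-0.006 726 [-0.0219  0.0207] z [0.099  0.1002 0.1061]
-0.002 86 [-0.0225  0.0205] z [0.0998 0.1015 0.1076]
0.002 8 [0.0198 0.0201] z [0.1057 0.1075 0.1078]
0.01 782 [-0.0316  0.0113] z [0.0763 0.0999 0.102 ]
0.014 1086 [-0.0262  0.0185] z [0.0832 0.1    0.1035]
0.018 1746 [-0.0199  0.0258] z [0.0635 0.0995 0.1063]
0.022 843 [-0.021   0.0137] z [0.0992 0.1004 0.1016]
0.026 2294 [-0.0218  0.0123] z [0.0621 0.0932 0.1012]
0.03 918 [0.0003 0.0134] z [0.0609 0.0821 0.1006]
plate front X [0.1161 0.1162 0.1163 0.1165]h.py:17: RuntimeWarning: invalid value encountered in divide
  print('t %.1f'%o['t'],'pos',np.round(o['ee_pos'],4),'total',np.round(d/.4,4),'n',n,'row',np.round(d/.4/n,4))
```

Call:
{"name": "move_arm", "arguments": {"deltas": "0 0 0 0 0 -0.0986 0.3;0 0 0.008 0 0 0 0.3;0.03 -0.002 0.009 0 0 0 0.3;0.05 0 0 0 0 0 0.3;0.05 0 0 0 0 0 0.3;0.03 0 0 0 0 0 0.3;0 0 0 0 0 0 0.3;0 0 0 0 0 0 0.3"}}

```text
t: 18.3
ee_pos: [0.5778, -0.2046, 0.0378]
tool_rot: [[0.986, -0.168, -0.002], [-0.168, -0.986, 0.001], [-0.002, -0.0, -1.0]]
contact_force: [-0.2, -0.7, -1.5]
gripper_width: 0.036
gripper_force: 30.0
```

```bash
python3 chk.py
```

```text
[ 0.5778 -0.2046  0.0378] [-0.1685 -0.668  -1.5465] 0.03599878296442928
t 18.3 pos [ 0.5778 -0.2046  0.0378] total [0. 0. 0.] n 0 row [nan nan nan]
yaw -9.68 q6 [-20.6  30.5  97.5  -0.   52.1  79.1] tilt [-0.0018  0.0005]
turn deg -0.03 total wz -0.0004
-0.018 730 [-0.0215  0.0194] z [0.0913 0.0926 0.0941]
-0.014 829 [-0.0222  0.0201] z [0.0913 0.0926 0.0975]
-0.01 891 [-0.0223  0.0203] z [0.0913 0.0927 0.1022]
-0.006 909 [-0.0223  0.0203] z [0.0914 0.0928 0.1059]
-0.002 109 [-0.0224  0.0205] z [0.0958 0.1026 0.1079]
0.002 60 [-0.0225  0.0205] z [0.1009 0.1047 0.1077]
0.006 12 [-0.0223  0.0207] z [0.1057 0.1073 0.1079]
0.01 525 [-0.0212  0.0191] z [0.0911 0.0924 0.0938]
0.014 2987 [-0.0294  0.0273] z [0.0624 0.0901 0.0999]
0.018 751 [-0.0184  0.0161] z [0.0913 0.0925 0.0937]
0.022 839 [-0.0184  0.0163] z [0.0916 0.0928 0.094 ]
0.026 1335 [-0.0185  0.0165] z [0.0669 0.0923 0.0938]
0.03 33 [-0.0186  0.0124] z [0.063  0.0768 0.0812]
0.056 910 [-0.0201  0.0178] z [0.0759 0.0771 0.0784]
0.068 62 [-0.0278  0.0237] z [0.0869 0.0877 0.0882]
0.074 1965 [-0.03    0.0279] z [0.0903 0.092  0.0934]
0.08 2187 [-0.03    0.0279] z [0.0904 0.0921 0.0934]
0.086 2199 [-0.0301  0.028 ] z [0.0904 0.0921 0.0934]
0.092 2325 [-0.03    0.0279] z [0.0904 0.0921 0.0934]
0.098 2401 [-0.0301  0.0278] z [0.0904 0.0921 0.0935]
0.104 1016 [-0.0304  0.0282] z [0.0901 0.092  0.0935]
plate front X [0.0532 0.0534 0.0539 0.0568]h.py:17: RuntimeWarning: invalid value encountered in divide
  print('t %.1f'%o['t'],'pos',np.round(o['ee_pos'],4),'total',np.round(d/.4,4),'n',n,'row',np.round(d/.4/n,4))
```

View pics/w6.png

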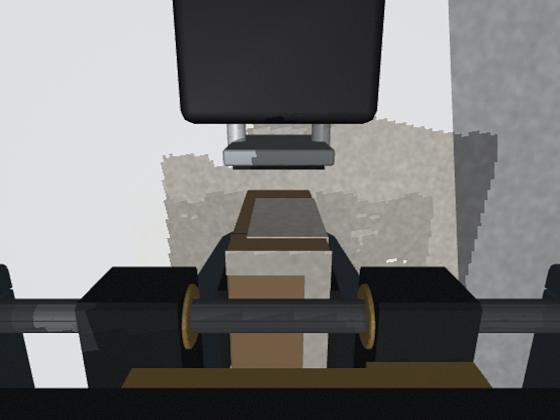

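The labelled spine (287,215) now faces the plate (278,157), square and centred, with a gap of about 23 mm.

Call:
{"name": "move_arm", "arguments": {"deltas": "0.0125 0 0 0 0 0 0.3;0.0125 0 0 0 0 0 0.3;0.0125 0 0 0 0 0 0.3;0.0075 0 0 0 0 0 0.3;0.005 0 0 0 0 0 0.3;0 0 0 0 0 0 0.3;0 0 0 0 0 0 0.3"}}

```text
t: 19.05
ee_pos: [0.5981, -0.2082, 0.0383]
tool_rot: [[0.986, -0.168, -0.0], [-0.168, -0.986, 0.0], [-0.0, 0.0, -1.0]]
contact_force: [0.2, -0.4, -1.4]
gripper_width: 0.0356
gripper_force: 30.0
```

Call:
{"name": "move_arm", "arguments": {"deltas": "0.005 0 0 0 0 0 0.3;0.005 0 0 0 0 0 0.3;0.005 0 0 0 0 0 0.3;0 0 0 0 0 0 0.3;0 0 0 0 0 0 0.3"}}

```text
t: 19.55
ee_pos: [0.6034, -0.2091, 0.0383]
tool_rot: [[0.986, -0.168, -0.002], [-0.168, -0.986, 0.0], [-0.002, -0.0, -1.0]]
contact_force: [-3.4, 0.4, 0.8]
gripper_width: 0.0359
gripper_force: 30.0
```

Call:
{"name": "move_arm", "arguments": {"deltas": "0.005 0 0 0 0 0 0.3;0.005 0 0 0 0 0 0.3;0.004 0 0 0 0 0 0.3;0 0 0 0 0 0 0.3;0 0 0 0 0 0 0.3;0 0 0 0 0 0 0.3"}}

```text
t: 20.15
ee_pos: [0.6085, -0.21, 0.0383]
tool_rot: [[0.986, -0.168, -0.003], [-0.168, -0.986, 0.001], [-0.003, -0.0, -1.0]]
contact_force: [-6.2, 1.6, 0.4]
gripper_width: 0.0357
gripper_force: 30.0
```

Call:
{"name": "move_arm", "arguments": {"deltas": "0.003 0 0 0 0 0 0.3;0 0 0 0 0 0 0.3;0 0 0 0 0 0 0.3;0 0 0 0 0 0 0.3;0 0 0 0 0 0 0.3;0 0 0 0 0 0 0.3;0 0 0 0 0 0 0.3;0 0 0 0 0 0 0.3;0 0 0 0 0 0 0.3"}}

```text
t: 21.05
ee_pos: [0.6095, -0.2101, 0.0383]
tool_rot: [[0.986, -0.168, -0.003], [-0.168, -0.986, 0.001], [-0.003, -0.0, -1.0]]
contact_force: [-7.1, 1.7, 2.0]
gripper_width: 0.036
gripper_force: 30.0
```

```bash
python3 chk.py 2>/dev/null | grep -v nan | sed -n '1,2p;12,22p'
python3 - <<'E'
from h import *
np.set_printoptions(precision=4,suppress=True)
P=cloud(dict(np.load('last_top.npz')));q=P[115:185,205:285].reshape(-1,3)
t=q[(q[:,2]>.022)&(q[:,2]<.04)];print('tray rim',cv2.minAreaRect(t[:,:2].astype(np.float32)))
f=q[q[:,2]>.086];print('filed',cv2.minAreaRect(f[:,:2].astype(np.float32)))
E
```

```text
[ 0.6095 -0.2101  0.0383] [-7.0528  1.7081  1.9743] 0.03596940096483948
yaw -9.66 q6 [-20.   32.9  92.7  -0.   54.6  79.6] tilt [-0.003   0.0006]
0.014 3019 [-0.0293  0.0274] z [0.0626 0.0907 0.1003]
0.018 755 [-0.0184  0.016 ] z [0.0916 0.093  0.0942]
0.022 857 [-0.0184  0.0164] z [0.092  0.0932 0.0944]
0.026 1231 [-0.0185  0.0166] z [0.077  0.0929 0.0943]
0.03 455 [-0.02    0.0181] z [0.074  0.0771 0.0797]
0.034 260 [-0.0198  0.0183] z [0.076  0.0772 0.0784]
0.038 608 [-0.0279  0.026 ] z [0.0877 0.0908 0.0922]
0.042 1523 [-0.0298  0.0278] z [0.0905 0.0921 0.0933]
0.046 1617 [-0.0299  0.0279] z [0.0905 0.0921 0.0934]
0.05 1692 [-0.0299  0.0281] z [0.0906 0.0921 0.0934]
0.056 1743 [-0.0299  0.0279] z [0.0906 0.0921 0.0935]
tray rim ((0.6289600133895874, 0.21571946144104004), (0.19120679795742035, 0.15217497944831848), 84.33834838867188)
filed ((0.6073139905929565, 0.15593723952770233), (0.05939386039972305, 0.03760664165019989), 83.44409942626953)
```

Both presses held. Now I retreat and lift.

Call:
{"name": "move_arm", "arguments": {"deltas": "-0.01 0 0 0 0 0 0.3;-0.025 0 0 0 0 0 0.3;-0.06 0 0 0 0 0 0.3;-0.07 0 0 0 0 0 0.3;-0.05 0 0 0 0 0 0.3;-0.02 0 -0.02 0 0 0 0.3;0 0 -0.06 0 0 0 0.3;0 0 -0.08 0 0 0 0.3;0 0 -0.08 0 0 0 0.3;0 0 -0.06 0 0 0 0.3;0 0 -0.03 0 0 -0.066 0.3;0 0 0 0 0 0 0.3;0 0 0 0 0 0 0.3"}}

```text
t: 22.4
ee_pos: [0.5189, -0.1947, 0.1706]
tool_rot: [[0.995, -0.101, 0.002], [-0.101, -0.995, -0.001], [0.002, 0.0, -1.0]]
contact_force: [-0.1, 1.6, -1.1]
gripper_width: 0.036
gripper_force: 30.0
```

Run:
```python
from h import *
plan(.633,.2558,.17,-5.7)
```

```text
t 22.4 pos [ 0.5189 -0.1947  0.1706] total [ 0.1705 -1.1493  0.0013] n 12 row [ 0.0142 -0.0958  0.0001]
yaw -5.78 q6 [-21.8  18.2  96.4   0.   65.3  74. ] tilt [ 0.0019 -0.0006]
turn deg -0.08 total wz -0.0013
```

Call:
{"name": "move_arm", "arguments": {"deltas": "0.006 -0.04 0 0 0 0 0.3;0.01 -0.07 0 0 0 0 0.3;0.014 -0.095 0 0 0 0 0.3;0.014 -0.095 0 0 0 0 0.3;0.014 -0.095 0 0 0 0 0.3;0.014 -0.095 0 0 0 0 0.3;0.014 -0.095 0 0 0 0 0.3;0.014 -0.095 0 0 0 0 0.3;0.014 -0.095 0 0 0 0 0.3;0.014 -0.095 0 0 0 0 0.3;0.014 -0.095 0 0 0 0 0.3;0.012 -0.08 0 0 0 0 0.3;0.01 -0.07 0 0 0 0 0.3;0.006 -0.054 0 0 0 0 0.3;0 0 0 0 0 0 0.3;0 0 0 0 0 0 0.3;0 0 0 0 0 0 0.3"}}

```text
t: 24.1
ee_pos: [0.6317, 0.2634, 0.1696]
tool_rot: [[0.995, -0.1, -0.001], [-0.1, -0.995, -0.001], [-0.001, 0.001, -1.0]]
contact_force: [0.6, -1.0, -1.1]
gripper_width: 0.036
gripper_force: 30.0
```

Run:
```python
from h import *
plan(.633,.2558,.048,-5.7)
s=snap('wrist','w7.png');P=cloud(s);q=P.reshape(-1,3)
t=q[(q[:,2]>.02)&(q[:,2]<.038)&(abs(q[:,0]-.63)<.12)&(abs(q[:,1]-.216)<.14)]
print(len(t),cv2.minAreaRect(t[:,:2].astype(np.float32)))
```

```text
t 24.1 pos [0.6317 0.2634 0.1696] total [0.0055 0.0183 0.3039] n 4 row [0.0014 0.0046 0.076 ]
yaw -5.74 q6 [ 21.7  29.8  77.5  -0.   72.7 117.4] tilt [-0.0015 -0.001 ]
turn deg -0.04 total wz -0.0006
4051 ((0.6332412958145142, 0.2373523712158203), (0.24132059514522552, 0.1480729728937149), 84.2556381225586)
```

View pics/w7.png

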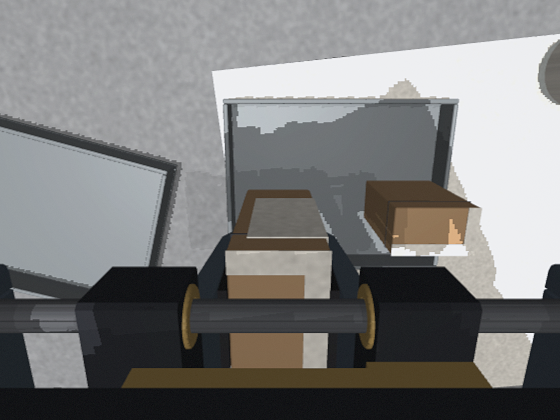

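The carton hangs over the free part of the tray. The filed carton is at (415,215) and the tray's left wall at (230,170). I'll shift 7 mm towards the centre and lower it.

Call:
{"name": "move_arm", "arguments": {"deltas": "0.0055 0.018 0 0 0 0 0.3;0 0 0.05 0 0 0 0.3;0 0 0.08 0 0 0 0.3;0 0 0.08 0 0 0 0.3;0 0 0.06 0 0 0 0.3;0 0 0.03 0 0 0 0.3;0 0 0.008 0 0 0 0.3;0 0 0.005 0 0 0 0.3;0 0 0 0 0 0 0.3;0 0 0 0 0 0 0.3"}}

```text
t: 25.15
ee_pos: [0.6347, 0.2568, 0.0466]
tool_rot: [[0.995, -0.099, 0.002], [-0.099, -0.995, 0.001], [0.002, -0.001, -1.0]]
contact_force: [-0.2, -0.8, -1.6]
gripper_width: 0.0358
gripper_force: 30.0
```

Call:
{"name": "move_arm", "arguments": {"deltas": "0 0 0.003 0 0 0 0.3;0 0 0.003 0 0 0 0.3;0 0 0 0 0 0 0.3;0 0 0 0 0 0 0.3"}}

```text
t: 25.55
ee_pos: [0.6338, 0.2566, 0.0427]
tool_rot: [[0.995, -0.099, -0.0], [-0.099, -0.995, -0.0], [-0.0, 0.0, -1.0]]
contact_force: [-0.4, -0.1, -2.0]
gripper_width: 0.036
gripper_force: 30.0
```

Call:
{"name": "move_arm", "arguments": {"deltas": "0 0 0.003 0 0 0 0.3;0 0 0.002 0 0 0 0.3;0 0 0 0 0 0 0.3;0 0 0 0 0 0 0.3"}}

```text
t: 25.95
ee_pos: [0.6338, 0.2565, 0.0406]
tool_rot: [[0.995, -0.099, -0.0], [-0.099, -0.995, -0.0], [-0.0, 0.0, -1.0]]
contact_force: [-0.9, -0.6, -1.9]
gripper_width: 0.0359
gripper_force: 30.0
```

Call:
{"name": "move_arm", "arguments": {"deltas": "0 0 0.0015 0 0 0 0.3;0 0 0 0 0 0 0.3;0 0 0 0 0 0 0.3"}}

```text
t: 26.25
ee_pos: [0.6338, 0.2565, 0.0401]
tool_rot: [[0.995, -0.099, 0.0], [-0.099, -0.995, -0.0], [0.0, 0.0, -1.0]]
contact_force: [0.4, 0.0, -1.3]
gripper_width: 0.0361
gripper_force: 30.0
```

Call:
{"name": "move_arm", "arguments": {"deltas": "0 0 0.001 0 0 0 0.3;0 0 0 0 0 0 0.3;0 0 0 0 0 0 0.3"}}

```text
t: 26.55
ee_pos: [0.6338, 0.2566, 0.0397]
tool_rot: [[0.995, -0.099, 0.0], [-0.099, -0.995, -0.0], [0.0, 0.0, -1.0]]
contact_force: [1.0, 1.0, -1.5]
gripper_width: 0.036
gripper_force: 30.0
```

Call:
{"name": "move_arm", "arguments": {"deltas": "0 0 0.001 0 0 0 0.3;0 0 0 0 0 0 0.3;0 0 0 0 0 0 0.3"}}

```text
t: 26.85
ee_pos: [0.6339, 0.2566, 0.0397]
tool_rot: [[0.995, -0.099, 0.0], [-0.099, -0.995, 0.0], [0.0, -0.0, -1.0]]
contact_force: [0.1, -0.7, 1.2]
gripper_width: 0.0361
gripper_force: 30.0
```

The carton is on the tray floor. I'll open partly and rise straight up.

Call:
{"name": "move_arm", "arguments": {"deltas": "0 0 0 0 0 0 0.5;0 0 0 0 0 0 0.55;0 0 0 0 0 0 0.6;0 0 0 0 0 0 0.6;0 0 0 0 0 0 0.6;0 0 -0.03 0 0 0 0.6;0 0 -0.06 0 0 0 0.6;0 0 -0.1 0 0 0 0.6;0 0 -0.1 0 0 0 0.6;0 0 -0.1 0 0 0 0.6;0 0 -0.05 0 0 0 0.6;0 0 0 0 0 0 0.6;0 0 0 0 0 0 0.6"}}

```text
t: 28.15
ee_pos: [0.6335, 0.2564, 0.2155]
tool_rot: [[0.995, -0.099, 0.0], [-0.099, -0.995, 0.0], [0.0, -0.0, -1.0]]
contact_force: [-0.1, -0.1, -0.2]
gripper_width: 0.0546
gripper_force: 0.0
```

Run:
```python
from h import *
b=snap('scene');w=snap('wrist')
cv2.imwrite('pics/fin.png',np.hstack([cv2.resize(b['image'][200:350,250:400,::-1],(400,400)),cv2.resize(w['image'][...,::-1],(400,300))[[*range(300)]+[299]*100]]))
P=cloud(w).reshape(-1,3)
q=P[(abs(P[:,2]-.094)<.004)&(abs(P[:,0]-.63)<.07)&(P[:,1]>.2)&(P[:,1]<.32)]
print(len(q),cv2.minAreaRect(q[:,:2].astype(np.float32)),np.median(q[:,2]))
P=cloud(b).reshape(-1,3);q=P[(abs(P[:,2]-.094)<.006)&(abs(P[:,0]-.63)<.07)&(P[:,1]>.1)&(P[:,1]<.2)];print('filed',len(q),q.mean(0))
```

```text
3180 ((0.6328266263008118, 0.2555445730686188), (0.036169495433568954, 0.060415755957365036), 83.40164184570312) 0.09428901484745092
filed 336 [0.61169854 0.1515685  0.09313217]
```

View pics/fin.png

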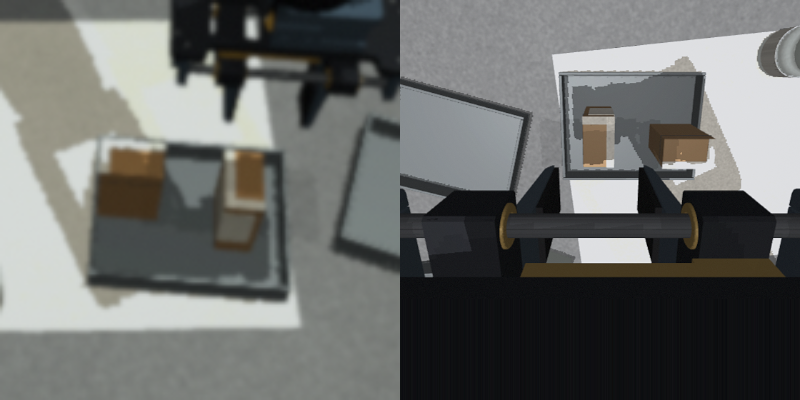

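The final view shows the carton upright on the tray floor at (240,200), well clear of the filed one at (130,185), with the gripper free of it.

```bash
python3 -c "
from plant import finish_job
print(finish_job())"
```

```text
the job is handed in; nothing more can be done
None
```

I stamped the broad label, then the spine, pressing the plate in about 8 of its 10 mm each time (estimated from force and arm position), then stood the carton upright in the tray clear of the filed one and handed the job in at about 28 s.

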